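# Empty the baffled mill jar

## Robot

A 6-joint arm with a two-finger parallel gripper is mounted at the origin on a cart in front of the work surface, level with it; the furniture and walls round the work are solid. World frame = base frame: x ahead of the robot, y to its left, z up, the work surface at z = 0. Lengths are in m, angles in rad, forces in N, time in s.
With the tool pointing down it reaches from about 0.375 to 0.75 m from the base axis. Payload 9 kg.
Tool frame: the origin (TCP) lies on the centre line of the jaws, within the pads' length; the fingertips stand 25 mm ahead of it and the grasp point (between the pads) lies 6 mm ahead of it; x points along the fingers, y is the direction in which the jaws open and shut, and the axes are right-handed (so a half turn about x gives the same grasp; the last joint's range is limited). The gripper opens to 85 mm and grips with 20 to 120 N. Pads are 22 mm wide; open, the fingers measure 114 mm over their backs; the gripper's body (76 mm by 85 mm) begins 54 mm behind the grasp point. The pads swing forward as they close: fully open they stand 13 mm farther back than shut.
Start: joints at [0.963, 0.104, 0.097, 1.564, 0, 1.353], TCP at [0.228, 0.555, 0.256] pointing down, gripper open.
Joint ranges: [-2.99, 2.99], [-0.84, 1.86], [-1.1, 1.16], [-1.84, 2.11], [-1.51, 1.56], [-3.14, 3.14]. Speed limits (rad/s): [2.22, 2.22, 2.57, 3.14, 3.14, 3.14].

## Interface

Orientations are given as a unit quaternion [w, x, y, z].
In Python, from bench import arm, vision, workorder gives the robot as it stands. The module is installed in compiled form; this text tells all that it offers.
- The arm moves only by the tool carry_out, never from a script. Its arguments are lists of equal length, an entry for each row: "dp": the shift along the tool's x, y, z in mm, a list of three; "turn": the turn, a rotation vector about the tool's x, y, z in degrees, a list of three; "jaw": the closure in counts, from 0 (fully open) to 255 (shut). A call has 1 to 20 rows; each row is the pose to reach, as a shift and turn from the pose measured when the call began, along the tool's axes at that moment; what a row does not reach only later rows make up. A row lasts 1/8 s, in which the tool goes at most 62.5 mm and 10.7 degrees, less where a joint would pass 70% of its speed; a pose out of reach is approached as far as the arm can. A call with a gripper value outside its range is refused whole. The fingers move at their own pace and stop on an object; "grip_force" is the grip in N (left out, the last holds). Time passes only in rows, so rows that repeat a pose let the fingers close. It gives the time, the measured TCP pose, the force and the opening at its end, in the units of the state.
- arm.get_state(): the state, without advancing time (a new reading comes with each control period).
- vision.capture(name): name is "scene" or "side" or "wrist"; returns a dict with "frame" (400x640x3 uint8, red, green, blue), "fovy" (degrees; the focal length in pixels is half the picture's height over the tangent of half this angle, whatever the lens; pixels are square), "cx", "cy" (the principal point, pixels), "dist_coeffs" ([k1, k2, p1, p2, k3] as OpenCV has them; the pictures are not rectified), "rvec" (rotation vector, rad) and "tvec" (3), from world to camera coordinates, as OpenCV has them; the wrist camera has in their place "hand_eye" (4x4, takes a point from camera to tool coordinates, whose origin is the TCP and whose axes are the tool frame's). Camera axes: x right, y down, z forward; pixel columns grow to the right and rows downward; lengths in m; the calibration is good to about 2 mm. A picture is of the moment at which its call begins: read the wrist's pose just before it. There is no depth.
- workorder.finish_job(): hands the job in, once; it reports no verdict.
The state is a dict: "clock": time; "joint_pos": joint angles; "qvel": joint speeds; "joint_torque": joint torques, N m; "position": TCP position; "ee_rot": TCP orientation; "force": force on the tool from outside, world axes, zero at the start; "torque": the same for the moment, N m; "grip_width": opening from 0.0 (shut) to 1.0 (fully open).
Only numpy, scipy, OpenCV 4.12 (cv2) and the standard library are available. Lean on these libraries where they do the work, as an engineer would, in place of code of your own. Each camera call takes 0.05 s, during which the arm holds its last target.

## Task

The blue-marked metal jar stands upside down in the grey tray with two steel balls still caught on the ledges inside it. Lift it, keep it upturned above the tray and shake it until its weight stops dropping and both balls have fallen out into the tray, then stand the empty jar upside down near the middle of the black drying mat. Leave the orange-marked jar where it is, and leave the balls in the tray.

Things in the scene. Friction and masses are not known exactly. Their poses are not given: they have to be found in the camera images.
- jar_blue: aluminium box jar, blue band near its mouth and blue plate on the closed end, which points up; 92 (x) x 44 (y) x 92 mm high, walls 4 mm, 250 g empty (20 % either way). It stands mouth down; origin: centre of the mouth, at the surface it stands on; z up, x along the long side. Grip it across y, 60 to 85 mm above the mouth, with 40 to 80 N
- jar_blue_ledges (a point): point inside the jar, 36 mm above the centre of its mouth, level with two ledges 23 mm wide along its two end walls (+x and -x), 38 mm clear between them. They slope down 6 degrees (+x end) and 10 degrees (-x end) to the walls. A ball on each stays in a slow straight lift; the jar gets 1.1 N lighter with each ball that drops out
- ball_1_center (a point): centre of a steel ball, 30 mm diameter, 110 g, at first hidden on the +x ledge in the jar. Shaking to and fro along the jar's x (60 mm strokes, mean speed 0.3 m/s or more) or rocking the jar 25 to 35 degrees each way about its y rolls it off; it then drops out of the mouth, which needs to be 40 mm or more above the tray floor
- ball_2_center (a point): centre of a second, equal steel ball, at first hidden on the -x ledge, freed in the same way by rather stronger shaking
- tray: fixed open grey plastic tray, 180 (x) x 200 (y) x 35 mm high, walls and floor 4 mm; origin at the centre of its underside on the worktop, so the floor is 4 mm above it
- mat: fixed flat black ribbed rubber drying mat, 110 (x) x 160 (y) x 5 mm, in front of the tall analyser, whose front (270 mm high, from about x = 0.56 m on) the hand must clear; origin at the centre of its underside, so its top is 5 mm above it
- jar_orange: bystander: an equal jar with orange markings, empty, upside down on the worktop; not to be moved

How it is judged:
On the way, in this order (a step that is already met when the one before it is completed fails the run):
1. the blue-marked jar is lifted off the tray floor (z of jar_blue in the frame of tray above 0.024 m).
2. both balls lie in the tray while the upturned jar is still held above them (x of ball_1_center in the frame of tray between -0.086 and 0.086 m and y of ball_1_center in the frame of tray between -0.096 and 0.096 m and z of ball_1_center in the frame of tray between -0.03 and 0.035 m and x of ball_2_center in the frame of tray between -0.086 and 0.086 m and y of ball_2_center in the frame of tray between -0.096 and 0.096 m and z of ball_2_center in the frame of tray between -0.03 and 0.035 m and z of each of ball_1_center, ball_2_center in the frame of jar_blue below -0.012 m and angle between jar_blue's own z axis and vertical below 1 rad), for 0.2 s.
At the end, for the whole second after the job is handed in: the blue-marked jar stands mouth down and at rest on the mat, upright within 10 degrees, its centre within 40 mm (mat's x) and 45 mm (mat's y) of the mat's middle; both balls lie in the tray, and the orange-marked jar is within 30 mm of where it stood (x of jar_blue in the frame of mat between -0.04 and 0.04 m and y of jar_blue in the frame of mat between -0.045 and 0.045 m and z of jar_blue in the frame of mat below 0.012 m and angle between jar_blue's own z axis and vertical below 0.17 rad and linear speed of jar_blue below 0.03 m/s and x of ball_1_center in the frame of tray between -0.086 and 0.086 m and y of ball_1_center in the frame of tray between -0.096 and 0.096 m and z of ball_1_center in the frame of tray between -0.03 and 0.035 m and x of ball_2_center in the frame of tray between -0.086 and 0.086 m and y of ball_2_center in the frame of tray between -0.096 and 0.096 m and z of ball_2_center in the frame of tray between -0.03 and 0.035 m and distance of jar_orange from where it was at the start of the episode below 0.03 m); the robot touches nothing.
It fails at once if the orange-marked jar is displaced by 30 mm or more (distance of jar_orange from where it was at the start of the episode above 0.03 m).
It also fails if it takes over 48 s, if anything falls off the work surface, if the arm or the gripper's body presses on something with over 40 N, if the wrist force passes 120 N, or if a joint passes its speed limit or range.

## Working session

There is one attempt and no reset: what is moved stays moved. The work goes in short steps, Python scripts to look and compute and a tool call to move; the robot and the scene stay as the last step left them, time stands still between calls to the robot, and variables do not carry over. Pictures are saved under pics/ and viewed, and the job is handed in when it is done.

Besides the shell and the picture viewer there is one more tool, called after "Request:" in YAML: its name, and indented under it one key for each argument. carry_out: Moves the arm, as the interface text tells. Its arguments: {"type":"object","properties":{"dp":{"type":"array"},"turn":{"type":"array"},"jaw":{"type":"array"},"grip_force":{"type":"number"}},"required":["dp","turn","jaw"]}

```bash
mkdir -p pics
python3 - <<'E'
from bench import arm, vision
import cv2
s=arm.get_state();print(s)
for n in("scene","side","wrist"):
    c=vision.capture(n);cv2.imwrite(f"pics/{n}0.png",c["frame"][:,:,::-1]);print(n,{k:v for k,v in c.items() if k!="frame"})
E
```

```text
{'clock': 0.0, 'joint_pos': array([ 9.63284448e-01,  1.04710315e-01,  9.64774899e-02,  1.56389874e+00,
       -4.13776459e-06,  1.35312637e+00]), 'qvel': array([ 0.00093822, -0.0006525 ,  0.00068187, -0.0001061 ,  0.00077906,
       -0.00016647]), 'joint_torque': array([ 3.28940123e-04, -5.56932127e+01,  5.03646398e+01,  1.68281130e-02,
       -1.99221004e-04, -1.60369297e-05]), 'position': array([0.22782714, 0.55474155, 0.25552038]), 'ee_rot': array([ 0.69352818,  0.13652572,  0.69390409, -0.13739182]), 'force': array([ 0.0799661 , -0.09856711, -0.35793586]), 'torque': array([-0.03716732, -0.04877109, -0.01555151]), 'grip_width': 0.9990947514176115}
scene {'fovy': 52.6157284206406, 'cx': 320.2093071331094, 'cy': 197.7483654482424, 'dist_coeffs': array([-0.0948497,  0.       ,  0.       ,  0.       ,  0.       ]), 'rvec': array([ 2.03218412, -0.62765356,  0.34222835]), 'tvec': array([-0.47591486,  0.20528285,  1.02116541])}
side {'fovy': 42.40103936012214, 'cx': 318.6168989001788, 'cy': 207.11842504816315, 'dist_coeffs': array([-0.00820848,  0.        ,  0.        ,  0.        ,  0.        ]), 'rvec': array([ 2.04591102, -0.08085788,  0.0411167 ]), 'tvec': array([-0.55478469,  0.08376565,  1.27579367])}
wrist {'fovy': 65.38078749240246, 'cx': 320.58029723643773, 'cy': 198.59925615154876, 'dist_coeffs': array([-0.0245344,  0.       ,  0.       ,  0.       ,  0.       ]), 'hand_eye': array([[-6.98947862e-04, -2.66083928e-01,  9.63949612e-01,
        -1.16841846e-01],
       [ 9.99999731e-01,  2.78479192e-05,  7.32774358e-04,
        -4.66137687e-04],
       [-2.21823471e-04,  9.63949865e-01,  2.66083837e-01,
        -6.58452268e-02],
       [ 0.00000000e+00,  0.00000000e+00,  0.00000000e+00,
         1.00000000e+00]])}
```

View pics/scene0.png

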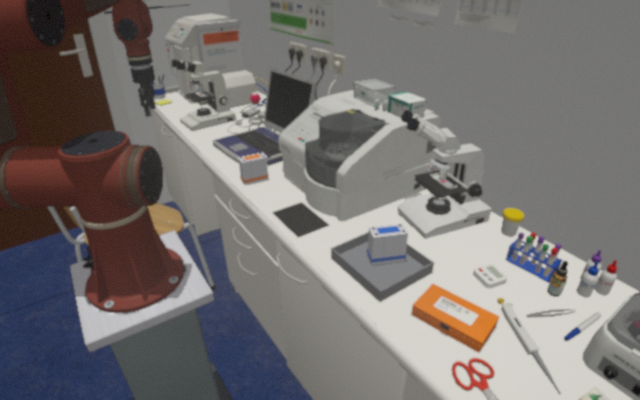

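View pics/side0.png

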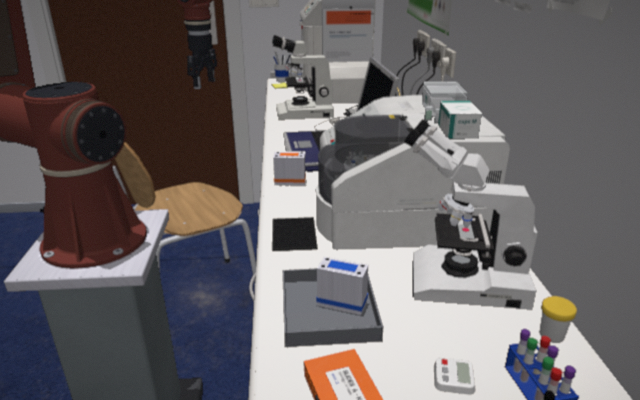

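View pics/wrist0.png

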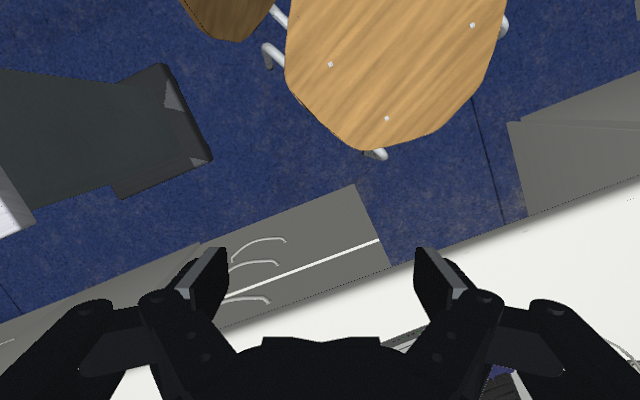

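The scene view shows the blue jar near (387,243) in the tray, the mat near (300,219) and the orange jar near (254,166). The side view shows the blue jar at (343,285), the mat at (295,234) and the orange jar at (290,167).

```bash
cat > h.py <<'E'
import numpy as np, cv2
from scipy.spatial.transform import Rotation as R
def cam(c):
    f=200/np.tan(np.radians(c["fovy"])/2)
    return np.array([[f,0,c["cx"]],[0,f,c["cy"]],[0,0,1.]])
def pose(c,s=None):  # returns Rcw (cam->world), origin
    if "rvec" in c:
        Rm=cv2.Rodrigues(c["rvec"])[0];return Rm.T,-Rm.T@c["tvec"]
    q=s["ee_rot"];T=R.from_quat([q[1],q[2],q[3],q[0]]).as_matrix();H=c["hand_eye"]
    return T@H[:3,:3],T@H[:3,3]+s["position"]
def plane(c,px,z,s=None):
    px=np.array(px,float).reshape(-1,1,2)
    u=cv2.undistortPoints(px,cam(c),c["dist_coeffs"]).reshape(-1,2)
    Rw,o=pose(c,s);d=np.c_[u,np.ones(len(u))]@Rw.T
    return o+d*((z-o[2])/d[:,2])[:,None]
def proj(c,P,s=None):
    Rw,o=pose(c,s);Rm=Rw.T
    return cv2.projectPoints(np.array(P,float).reshape(-1,1,3),cv2.Rodrigues(Rm)[0],-Rm@o,cam(c),c["dist_coeffs"])[0].reshape(-1,2)
def big(m):
    cs=cv2.findContours(m,cv2.RETR_EXTERNAL,cv2.CHAIN_APPROX_NONE)[0]
    return sorted(cs,key=cv2.contourArea)[::-1]
E
python3 - <<'E'
from h import *
for n,(x0,y0,x1,y1) in {"scene":(230,130,450,310),"side":(250,140,410,350)}.items():
    im=cv2.imread(f"pics/{n}0.png")[y0:y1,x0:x1]
    k=600/max(y1-y0,0) if n=="side" else 3.3
    k=min(k,790/(x1-x0),2.85 if n=="side" else 3.3)
    cv2.imwrite(f"pics/{n}0z.png",cv2.resize(im,None,fx=k,fy=k,interpolation=cv2.INTER_CUBIC));print(k)
E
```

```text
3.3
2.85
```

Run:
```python
from bench import vision
from h import *
import pickle
C={}
for n in("scene","side"): C[n]=vision.capture(n)
pickle.dump(C,open("c0.pkl","wb"))
for n in C:
    c=C[n];f=c["frame"];hsv=cv2.cvtColor(f,cv2.COLOR_RGB2HSV)
    roi=np.zeros(f.shape[:2],np.uint8)
    if n=="scene": roi[150:300,230:440]=1
    else: roi[140:345,265:385]=1
    blue=cv2.inRange(hsv,(100,130,60),(125,255,255))*roi
    orng=cv2.inRange(hsv,(4,110,80),(18,255,255))*roi
    mat=cv2.inRange(hsv,(0,0,0),(180,255,40))*roi
    for nm,m in(("blue",blue),("orange",orng),("mat",mat)):
        for ct in big(m)[:3]:
            if cv2.contourArea(ct)<15: continue
            r=cv2.minAreaRect(ct)
            print(n,nm,cv2.contourArea(ct),np.round(cv2.boxPoints(r),1).tolist(), np.round(r[0],1))
            for z in (0.096,0.0065) if nm!="mat" else (0.005,):
                P=plane(c,np.vstack([cv2.boxPoints(r),[r[0]]]),z);print("   z",z,P[:,:2].round(3).tolist())
```

```text
scene blue 49.0 [[378.70001220703125, 228.8000030517578], [396.70001220703125, 226.5], [397.20001220703125, 230.1999969482422], [379.20001220703125, 232.5]] [387.9 229.5]
   z 0.096 [[0.561, -0.289], [0.605, -0.308], [0.595, -0.321], [0.551, -0.302], [0.578, -0.305]]
   z 0.0065 [[0.649, -0.196], [0.701, -0.218], [0.689, -0.233], [0.638, -0.211], [0.669, -0.214]]
scene orange 189.0 [[418.0, 285.0], [439.0, 285.0], [439.0, 299.0], [418.0, 299.0]] [428.5 292. ]
   z 0.096 [[0.493, -0.495], [0.529, -0.521], [0.498, -0.55], [0.463, -0.525], [0.495, -0.523]]
   z 0.0065 [[0.571, -0.433], [0.613, -0.463], [0.577, -0.496], [0.536, -0.467], [0.574, -0.465]]
scene orange 15.5 [[244.8000030517578, 157.0], [257.8999938964844, 154.39999389648438], [258.29998779296875, 156.5], [245.1999969482422, 159.1999969482422]] [251.6 156.8]
   z 0.096 [[0.464, 0.309], [0.512, 0.301], [0.505, 0.284], [0.458, 0.292], [0.484, 0.297]]
   z 0.0065 [[0.538, 0.491], [0.593, 0.483], [0.585, 0.463], [0.531, 0.472], [0.562, 0.477]]
side blue 145.0 [[328.6000061035156, 266.29998779296875], [329.79998779296875, 259.799
[... 698 characters left out ...]
], [304.0, 182.0], [275.0, 182.0]] [289.5 180.5]
   z 0.096 [[0.45, 0.121], [0.527, 0.114], [0.526, 0.095], [0.45, 0.102], [0.488, 0.108]]
   z 0.0065 [[0.446, 0.321], [0.535, 0.313], [0.534, 0.291], [0.446, 0.299], [0.49, 0.306]]
side orange 28.0 [[280.0, 153.0], [297.0, 153.0], [297.0, 155.0], [280.0, 155.0]] [288.5 154. ]
   z 0.096 [[0.465, 0.309], [0.515, 0.304], [0.515, 0.288], [0.465, 0.293], [0.49, 0.299]]
   z 0.0065 [[0.463, 0.539], [0.522, 0.534], [0.521, 0.515], [0.463, 0.521], [0.492, 0.527]]
side mat 1137.0 [[274.0, 219.0], [315.0, 219.0], [315.0, 249.0], [274.0, 249.0]] [294.5 234. ]
   z 0.005 [[0.443, 0.066], [0.551, 0.057], [0.541, -0.092], [0.444, -0.083], [0.495, -0.017]]
```

View pics/scene0z.png

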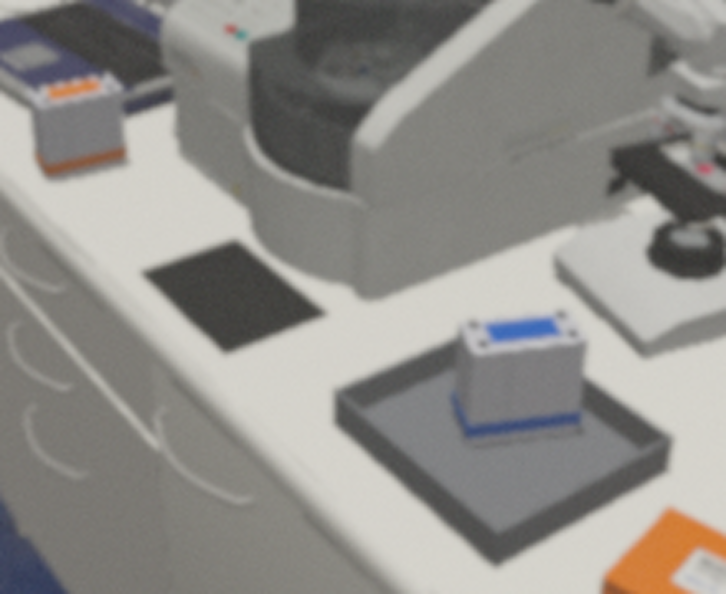

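View pics/side0z.png

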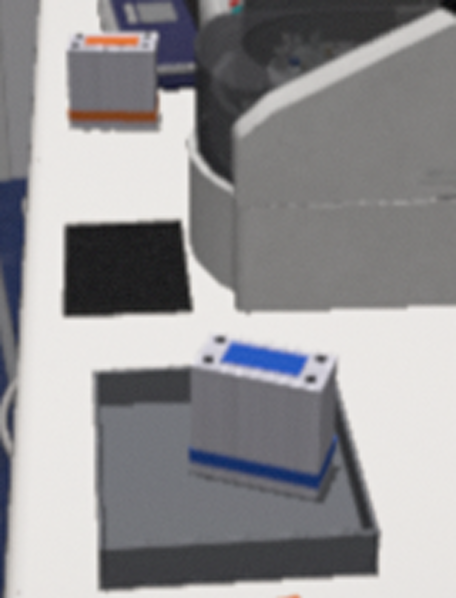

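Run:
```python
from h import *
import pickle
C=pickle.load(open("c0.pkl","rb"))
a=lambda l:np.array(l)/3.3+[230,130]
b=lambda l:np.array(l)/2.85+[250,140]
def sh(n,P):print(n,P[:,:2].round(3).tolist(),P.mean(0)[:2].round(3))
sc,sd=C["scene"],C["side"]
sh("mat sc",plane(sc,a([(144,271),(235,241),(325,313),(228,352)]),.005))
sh("mat sd",plane(sd,b([(64,225),(181,221),(192,311),(64,314)]),.005))
sh("tray rim sc",plane(sc,a([(336,392),(670,440),(497,535)]),.035))
sh("tray base sc",plane(sc,a([(336,420),(497,563),(667,467)]),.0))
sh("tray rim sd",plane(sd,b([(94,373),(101,550),(378,530)]),.035))
sh("tray base sd",plane(sd,b([(102,588),(378,573)]),.0))
# plate centroids w/ more lenient top face: jar top corner lines
sh("jartop sc",plane(sc,a([(458,330),(558,314),(585,337),(473,351)]),.096))
sh("jartop sd",plane(sd,b([(191,361),(211,332),(338,357),(324,389)]),.096))
sh("or sd",plane(sd,b([(69,50),(75,31),(157,32),(156,50)]),.092))
```

```text
mat sc [[0.44, 0.063], [0.54, 0.06], [0.541, -0.093], [0.438, -0.094]] [ 0.49  -0.016]
mat sd [[0.439, 0.067], [0.548, 0.065], [0.546, -0.093], [0.44, -0.088]] [ 0.493 -0.012]
tray rim sc [[0.46, -0.224], [0.634, -0.419], [0.459, -0.42]] [ 0.517 -0.354]
tray base sc [[0.465, -0.218], [0.466, -0.415], [0.643, -0.414]] [ 0.524 -0.349]
tray rim sd [[0.464, -0.221], [0.466, -0.417], [0.642, -0.413]] [ 0.524 -0.35 ]
tray base sd [[0.465, -0.413], [0.644, -0.413]] [ 0.554 -0.413]
jartop sc [[0.536, -0.279], [0.615, -0.307], [0.61, -0.342], [0.528, -0.306]] [ 0.572 -0.309]
jartop sd [[0.531, -0.302], [0.548, -0.267], [0.631, -0.305], [0.616, -0.342]] [ 0.581 -0.304]
or sd [[0.448, 0.284], [0.454, 0.338], [0.541, 0.327], [0.537, 0.276]] [0.495 0.306]
```

```bash
cat >> h.py <<'E'
def Rt(s):
    q=s["ee_rot"];return R.from_quat([q[1],q[2],q[3],q[0]])
def target(xyz,yaw,s):
    # tool x down, tool z along world heading yaw(deg): dp mm, turn deg in current tool frame
    z=np.array([np.cos(np.radians(yaw)),np.sin(np.radians(yaw)),0]);x=np.array([0,0,-1.]);y=np.cross(z,x)
    G=R.from_matrix(np.c_[x,y,z]);T=Rt(s)
    dp=T.inv().apply(np.array(xyz)-s["position"])*1000
    return dp.round(1),np.degrees((T.inv()*G).as_rotvec()).round(2)
E
python3 - <<'E'
from h import *
from bench import arm
import pickle
C=pickle.load(open("c0.pkl","rb"))
s=arm.get_state();print(Rt(s).as_matrix().round(3),s["joint_pos"].round(3))
for yaw in(-24,156): print(yaw,target([.580,-.304,.30],yaw,s))
print(plane(C["side"],[(413,300),(440,275)],0).round(3), plane(C["side"],[(317,210),(333,243)],0).round(3))
E
```

```text
[[-0.     0.38   0.925]
 [-0.     0.925 -0.38 ]
 [-1.    -0.001 -0.   ]] [0.963 0.104 0.097 1.564 0.    1.353]
-24 (array([ -43.8, -660.7,  652.1]), array([ 1.66, -0.01,  0.03]))
156 (array([ -43.8, -660.7,  652.1]), array([-1.7834e+02, -5.0000e-02, -1.0000e-02]))
[[ 0.728 -0.298  0.   ]
 [ 0.809 -0.215  0.   ]] [[ 0.561  0.117  0.   ]
 [ 0.587 -0.06   0.   ]]
```

Request:
carry_out:
  dp:
    - [-15, -40, 40]
    - [-30, -80, 80]
    - [-44, -122, 121]
    - [-44, -163, 162]
    - [-44, -204, 202]
    - [-44, -245, 242]
    - [-44, -287, 283]
    - [-44, -328, 324]
    - [-44, -370, 365]
    - [-44, -411, 406]
    - [-44, -452, 446]
    - [-44, -494, 487]
    - [-44, -535, 528]
    - [-44, -576, 569]
    - [-44, -618, 610]
    - [-44, -661, 652]
    - [-44, -661, 652]
    - [-44, -661, 652]
  turn:
    - [0, 0, 0]
    - [0, 0, 0]
    - [0, 0, 0]
    - [0, 0, 0]
    - [0, 0, 0]
    - [1, 0, 0]
    - [1, 0, 0]
    - [1, 0, 0]
    - [1, 0, 0]
    - [1.7, 0, 0]
    - [1.7, 0, 0]
    - [1.7, 0, 0]
    - [1.7, 0, 0]
    - [1.7, 0, 0]
    - [1.7, 0, 0]
    - [1.7, 0, 0]
    - [1.7, 0, 0]
    - [1.7, 0, 0]
  jaw: [0, 0, 0, 0, 0, 0, 0, 0, 0, 0, 0, 0, 0, 0, 0, 0, 0, 0]
  grip_force: 60

```text
clock: 2.5
position: [0.5797, -0.304, 0.2999]
ee_rot: [0.691, 0.147, 0.692, -0.147]
force: [-0.8, 0.3, 0.4]
grip_width: 1.003
```

Run:
```python
from h import *
from bench import arm,vision
s=arm.get_state();c=vision.capture("wrist");f=c["frame"]
print(s["clock"],s["position"].round(4),s["joint_pos"].round(2),s["force"].round(2))
cv2.imwrite("pics/wrist1.png",f[:,:,::-1])
hsv=cv2.cvtColor(f,cv2.COLOR_RGB2HSV)
m=cv2.inRange(hsv,(100,130,60),(125,255,255))
for ct in big(m)[:2]:
    r=cv2.minAreaRect(ct);B=cv2.boxPoints(r);P=plane(c,np.vstack([B,[r[0]]]),.096,s)
    print(cv2.contourArea(ct),B.round(1).tolist(),P[:,:2].round(4).tolist(),np.degrees(np.arctan2(*(P[1]-P[0])[1::-1])),np.degrees(np.arctan2(*(P[2]-P[1])[1::-1])))
print(target([.580,-.304,.082],-24,s))
```

```text
2.5 [ 0.5797 -0.304   0.2999] [-0.68  0.3   0.39  1.67 -0.   -0.26] [-0.76  0.34  0.44]
24648.5 [[-0.0, 0.0], [269.0, 0.0], [269.0, 169.0], [0.0, 169.0]] [[0.3009, -0.5095], [0.4084, -0.2797], [0.5491, -0.3494], [0.4306, -0.6129], [0.4198, -0.4328]] 64.92252514943962 -26.379100496605094
1172.0 [[308.0, 153.0], [332.0, 153.0], [332.0, 205.0], [308.0, 205.0]] [[0.5505, -0.3054], [0.5606, -0.2829], [0.6117, -0.3051], [0.6012, -0.3286], [0.5804, -0.3053]] 65.95831477809257 -23.486495674930552
(array([2.179e+02, 2.000e-01, 5.000e-01]), array([-0.05, -0.06,  0.01]))
```

View pics/wrist1.png

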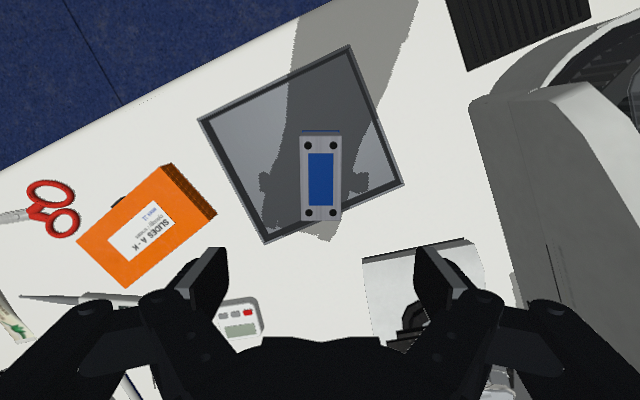

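The wrist view confirms it: the blue plate spans (308–332, 153–205), which puts the jar at (0.580, -0.305) with a yaw of about -24°. All three cameras agree, so I'll descend.

Request:
carry_out:
  dp:
    - [45, 0.5, 0.5]
    - [90, 0.5, 0.5]
    - [130, 0.5, 0.5]
    - [165, 0.5, 0.5]
    - [190, 0.5, 0.5]
    - [208, 0.5, 0.5]
    - [218, 0.5, 0.5]
    - [218, 0.5, 0.5]
    - [218, 0.5, 0.5]
  turn:
    - [0, 0, 0]
    - [0, 0, 0]
    - [0, 0, 0]
    - [0, 0, 0]
    - [0, 0, 0]
    - [0, 0, 0]
    - [0, 0, 0]
    - [0, 0, 0]
    - [0, 0, 0]
  jaw: [0, 0, 0, 0, 0, 0, 0, 0, 0]

```text
clock: 3.68
position: [0.5809, -0.3037, 0.084]
ee_rot: [0.692, 0.147, 0.691, -0.147]
force: [-0.5, -0.0, -0.4]
grip_width: 1.001
```

Request:
carry_out:
  dp:
    - [0, 0, 0]
    - [0, 0, 0]
    - [0, 0, 0]
    - [0, 0, 0]
    - [0, 0, 0]
    - [0, 0, 0]
    - [0, 0, 0]
    - [0, 0, 0]
  turn:
    - [0, 0, 0]
    - [0, 0, 0]
    - [0, 0, 0]
    - [0, 0, 0]
    - [0, 0, 0]
    - [0, 0, 0]
    - [0, 0, 0]
    - [0, 0, 0]
  jaw: [60, 90, 120, 160, 200, 255, 255, 255]
  grip_force: 60

```text
clock: 4.68
position: [0.581, -0.3042, 0.0845]
ee_rot: [0.692, 0.146, 0.691, -0.148]
force: [-2.4, -3.3, 5.2]
grip_width: 0.508
```

Request:
carry_out:
  dp:
    - [-1, 0, 0]
    - [-3, 0, 0]
    - [-7, 0, 0]
    - [-12, 0, 0]
    - [-18, 0, 0]
    - [-24, 0, 0]
    - [-30, 0, 0]
    - [-36, 0, 0]
    - [-42, 0, 0]
    - [-48, 0, 0]
    - [-54, 0, 0]
    - [-60, 0, 0]
    - [-66, 0, 0]
    - [-72, 0, 0]
    - [-77, 0, 0]
    - [-80, 0, 0]
    - [-82, 0, 0]
    - [-82, 0, 0]
    - [-82, 0, 0]
  turn:
    - [0, 0, 0]
    - [0, 0, 0]
    - [0, 0, 0]
    - [0, 0, 0]
    - [0, 0, 0]
    - [0, 0, 0]
    - [0, 0, 0]
    - [0, 0, 0]
    - [0, 0, 0]
    - [0, 0, 0]
    - [0, 0, 0]
    - [0, 0, 0]
    - [0, 0, 0]
    - [0, 0, 0]
    - [0, 0, 0]
    - [0, 0, 0]
    - [0, 0, 0]
    - [0, 0, 0]
    - [0, 0, 0]
  jaw: [255, 255, 255, 255, 255, 255, 255, 255, 255, 255, 255, 255, 255, 255, 255, 255, 255, 255, 255]

```text
clock: 7.05
position: [0.5808, -0.3039, 0.1663]
ee_rot: [0.692, 0.146, 0.691, -0.148]
force: [-0.4, -0.1, -4.6]
grip_width: 0.508
```

Run:
```python
from h import *
from bench import arm,vision
s=arm.get_state();c=vision.capture("side");f=c["frame"]
print(s["clock"],s["position"].round(4),s["joint_pos"].round(2),s["force"].round(2),s["grip_width"])
cv2.imwrite("pics/side2.png",cv2.resize(f[140:380,230:500,::-1],None,fx=2.4,fy=2.4))
print(target([.553,-.318,.165],-24,s))
```

```text
7.05 [ 0.5808 -0.3039  0.1663] [-0.68  0.27  0.12  1.42 -0.   -0.26] [-0.42 -0.1  -4.57] 0.5077464991516639
(array([  1.3, -24.2, -19.7]), array([-0.01,  0.13,  0.09]))
```

View pics/side2.png

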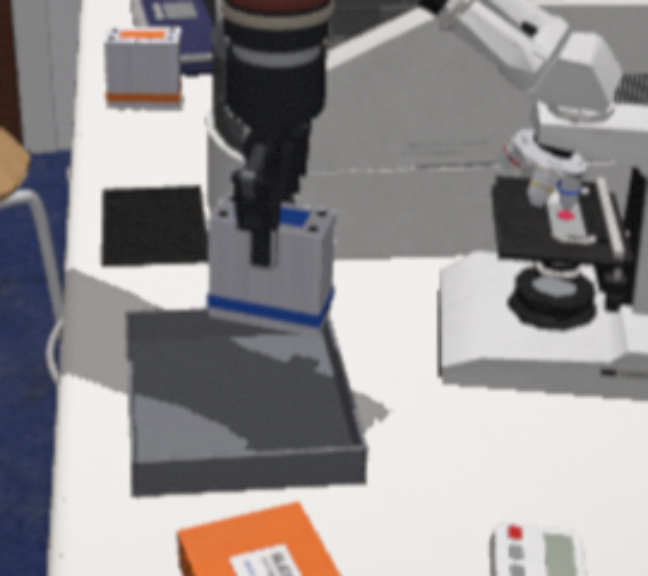

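The scale reads about 4.6 N and the tray is still empty, so both balls are inside. I'll move the jar over the tray middle and rock it.

Request:
carry_out:
  dp:
    - [0, -5, -4]
    - [0, -12, -10]
    - [0, -20, -16]
    - [0, -24, -20]
    - [1, -24, -34]
    - [5, -24, -47]
    - [11, -24, -60]
    - [11, -24, -60]
    - [5, -24, -47]
    - [1, -24, -34]
    - [0, -24, -20]
    - [1, -24, -6]
    - [5, -24, 7]
    - [11, -24, 20]
    - [11, -24, 20]
    - [5, -24, 7]
    - [1, -24, -6]
    - [0, -24, -20]
    - [0, -24, -20]
    - [0, -24, -20]
  turn:
    - [0, 0, 0]
    - [0, 0, 0]
    - [0, 0, 0]
    - [0, 0, 0]
    - [0, -10, 0]
    - [0, -20, 0]
    - [0, -30, 0]
    - [0, -30, 0]
    - [0, -20, 0]
    - [0, -10, 0]
    - [0, 0, 0]
    - [0, 10, 0]
    - [0, 20, 0]
    - [0, 30, 0]
    - [0, 30, 0]
    - [0, 20, 0]
    - [0, 10, 0]
    - [0, 0, 0]
    - [0, 0, 0]
    - [0, 0, 0]
  jaw: [255, 255, 255, 255, 255, 255, 255, 255, 255, 255, 255, 255, 255, 255, 255, 255, 255, 255, 255, 255]

```text
clock: 9.6
position: [0.5491, -0.3148, 0.1662]
ee_rot: [0.692, 0.147, 0.691, -0.148]
force: [1.2, 0.1, -1.7]
grip_width: 0.509
```

Run:
```python
from h import *
from bench import arm,vision
s=arm.get_state();c=vision.capture("side");f=c["frame"]
print(s["clock"],s["position"].round(4),s["joint_pos"].round(2),s["force"].round(2),s["grip_width"])
cv2.imwrite("pics/side3.png",cv2.resize(f[140:380,230:500,::-1],None,fx=2.4,fy=2.4))
```

```text
9.6 [ 0.5491 -0.3148  0.1662] [-0.73  0.2   0.04  1.41 -0.   -0.31] [ 1.18  0.09 -1.71] 0.5090980843066643
```

View pics/side3.png

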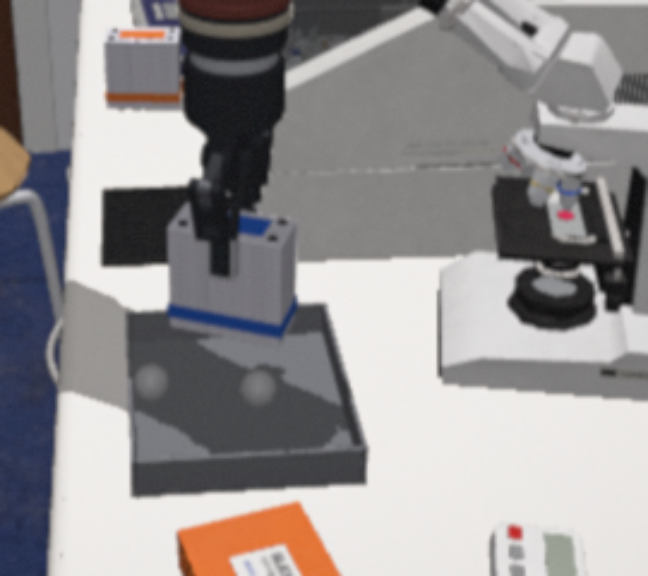

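The picture shows both balls in the tray, at (150,382) and (258,387) in the crop. I'll hold briefly to confirm the weight, then work out the move to the mat.

Request:
carry_out:
  dp:
    - [-10, 0, 0]
    - [-20, 0, 0]
    - [-20, 0, 0]
    - [-20, 0, 0]
  turn:
    - [0, 0, 0]
    - [0, 0, 0]
    - [0, 0, 0]
    - [0, 0, 0]
  jaw: [255, 255, 255, 255]

```text
clock: 10.15
position: [0.5512, -0.3165, 0.1872]
ee_rot: [0.693, 0.146, 0.691, -0.148]
force: [0.0, -0.5, -1.6]
grip_width: 0.507
```

Run:
```python
from h import *
from bench import arm
s=arm.get_state()
print(s["clock"],s["position"].round(4),s["force"].round(2))
for p in([.488,-.25,.19],[.488,-.014,.19]):
    for y in (-24,0): print(target(p,y,s))
```

```text
10.15 [ 0.5512 -0.3165  0.1872] [ 0.02 -0.48 -1.63]
(array([ -3.1,  35. , -84.7]), array([-0.02,  0.18,  0.12]))
(array([ -3.1,  35. , -84.7]), array([-24.02,   0.15,   0.15]))
(array([  -3.8,  250.6, -180.8]), array([-0.02,  0.18,  0.12]))
(array([  -3.8,  250.6, -180.8]), array([-24.02,   0.15,   0.15]))
```

Request:
carry_out:
  dp:
    - [-1, 8, -20]
    - [-2, 18, -45]
    - [-3, 28, -70]
    - [-3, 45, -90]
    - [-3, 77, -104]
    - [-3, 110, -118]
    - [-3, 143, -133]
    - [-3, 176, -148]
    - [-3, 205, -161]
    - [-3, 230, -172]
    - [-4, 246, -179]
    - [-4, 250.6, -181]
    - [-4, 250.6, -181]
    - [-4, 250.6, -181]
  turn:
    - [0, 0, 0]
    - [-2, 0, 0]
    - [-5, 0, 0]
    - [-8, 0, 0]
    - [-11, 0, 0]
    - [-14, 0, 0]
    - [-17, 0, 0]
    - [-20, 0, 0]
    - [-22, 0, 0]
    - [-24, 0, 0]
    - [-24, 0.15, 0.15]
    - [-24, 0.15, 0.15]
    - [-24, 0.15, 0.15]
    - [-24, 0.15, 0.15]
  jaw: [255, 255, 255, 255, 255, 255, 255, 255, 255, 255, 255, 255, 255, 255]

```text
clock: 11.9
position: [0.4879, -0.0146, 0.1901]
ee_rot: [0.707, 0.0, 0.707, -0.001]
force: [-0.0, -0.3, -2.1]
grip_width: 0.508
```

Run:
```python
from h import *
from bench import arm,vision
s=arm.get_state();c=vision.capture("side");f=c["frame"]
print(s["clock"],s["position"].round(4),s["joint_pos"].round(2),s["force"].round(2),s["grip_width"])
cv2.imwrite("pics/side4.png",cv2.resize(f[100:380,230:500,::-1],None,fx=2.1,fy=2.1))
print(target([.488,-.014,.0865],0,s))
```

```text
11.9 [ 0.4879 -0.0146  0.1901] [-0.3  -0.24 -0.36  1.46 -0.   -0.3 ] [-0.05 -0.26 -2.1 ] 0.5078180397890899
(array([1.036e+02, 7.000e-01, 1.000e-01]), array([-0.08, -0.01,  0.02]))
```

View pics/side4.png

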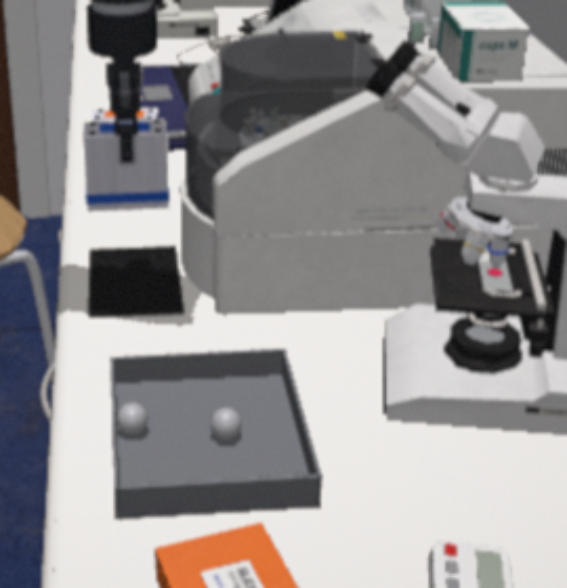

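Both balls are at rest in the tray, at (132,420) and (226,426) in the crop, and the jar is upright above the mat. I'll lower it, slowly at the end.

Request:
carry_out:
  dp:
    - [20, 0.7, 0]
    - [45, 0.7, 0]
    - [65, 0.7, 0]
    - [80, 0.7, 0]
    - [90, 0.7, 0]
    - [95, 0.7, 0]
    - [98, 0.7, 0]
    - [100, 0.7, 0]
    - [102, 0.7, 0]
    - [103, 0.7, 0]
    - [104, 0.7, 0]
    - [104, 0.7, 0]
  turn:
    - [0, 0, 0]
    - [0, 0, 0]
    - [0, 0, 0]
    - [0, 0, 0]
    - [0, 0, 0]
    - [0, 0, 0]
    - [0, 0, 0]
    - [0, 0, 0]
    - [0, 0, 0]
    - [0, 0, 0]
    - [0, 0, 0]
    - [0, 0, 0]
  jaw: [255, 255, 255, 255, 255, 255, 255, 255, 255, 255, 255, 255]

```text
clock: 13.45
position: [0.4879, -0.014, 0.0861]
ee_rot: [0.707, 0.0, 0.707, -0.001]
force: [0.5, 0.4, -1.8]
grip_width: 0.51
```

Request:
carry_out:
  dp:
    - [0.7, 0, 0]
    - [1.2, 0, 0]
    - [1.5, 0, 0]
    - [1.5, 0, 0]
  turn:
    - [0, 0, 0]
    - [0, 0, 0]
    - [0, 0, 0]
    - [0, 0, 0]
  jaw: [255, 255, 255, 255]

```text
clock: 13.95
position: [0.4882, -0.014, 0.0855]
ee_rot: [0.707, 0.0, 0.707, -0.001]
force: [-1.9, 1.0, 7.3]
grip_width: 0.512
```

The force has turned upward (+7 N), so the jar is on the mat. I'll release it and retreat.

Request:
carry_out:
  dp:
    - [0, 0, 0]
    - [0, 0, 0]
    - [0, 0, 0]
    - [0, 0, 0]
    - [0, 0, 0]
    - [0, 0, 0]
    - [0, 0, 0]
    - [0, 0, 0]
  turn:
    - [0, 0, 0]
    - [0, 0, 0]
    - [0, 0, 0]
    - [0, 0, 0]
    - [0, 0, 0]
    - [0, 0, 0]
    - [0, 0, 0]
    - [0, 0, 0]
  jaw: [110, 80, 40, 0, 0, 0, 0, 0]

```text
clock: 14.95
position: [0.4882, -0.014, 0.0855]
ee_rot: [0.707, 0.0, 0.707, -0.001]
force: [0.6, 0.5, 0.2]
grip_width: 0.998
```

Request:
carry_out:
  dp:
    - [-10, 0, 0]
    - [-25, 0, 0]
    - [-50, 0, 0]
    - [-80, 0, 0]
    - [-120, 0, 0]
    - [-160, 0, 0]
    - [-190, 0, 0]
    - [-200, 0, 0]
    - [-200, 0, 0]
    - [-200, 0, 0]
  turn:
    - [0, 0, 0]
    - [0, 0, 0]
    - [0, 0, 0]
    - [0, 0, 0]
    - [0, 0, 0]
    - [0, 0, 0]
    - [0, 0, 0]
    - [0, 0, 0]
    - [0, 0, 0]
    - [0, 0, 0]
  jaw: [0, 0, 0, 0, 0, 0, 0, 0, 0, 0]

```text
clock: 16.2
position: [0.4876, -0.0138, 0.2842]
ee_rot: [0.707, 0.001, 0.708, -0.0]
force: [-0.5, -0.7, 0.2]
grip_width: 0.999
```

Run:
```python
from h import *
from bench import arm,vision
s=arm.get_state();w=vision.capture("wrist");c=vision.capture("side");f=c["frame"]
print(s["clock"],s["position"].round(4),s["force"].round(2),s["grip_width"])
im=cv2.resize(f[140:350,250:410,::-1],None,fx=2.8,fy=2.8);cv2.imwrite("pics/side5.png",im)
cv2.imwrite("pics/wrist5.png",w["frame"][:,:,::-1])
for n,c,st in(("w",w,s),("side",c,None)):
    hsv=cv2.cvtColor(c["frame"],cv2.COLOR_RGB2HSV)
    m=cv2.inRange(hsv,(100,130,60),(125,255,255))
    for ct in big(m)[:5]:
        M=cv2.minAreaRect(ct);P=plane(c,[M[0]],.097,st)[0]
        if abs(P[0]-.49)<.15 and abs(P[1])<.2: print(n,cv2.contourArea(ct),np.round(M[0]),P[:2].round(3),M[2])
```

```text
16.2 [ 0.4876 -0.0138  0.2842] [-0.5  -0.65  0.16] 0.9992630855153847
w 35122.0 [258.  50.] [ 0.366 -0.071] 90.0
w 1328.5 [320. 182.] [ 0.488 -0.016] 90.0
w 161.5 [452.  73.] [0.386 0.106] 24.443954467773438
```

View pics/side5.png

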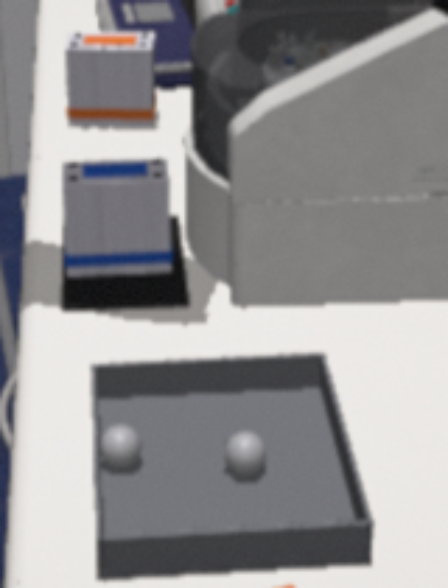

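View pics/wrist5.png

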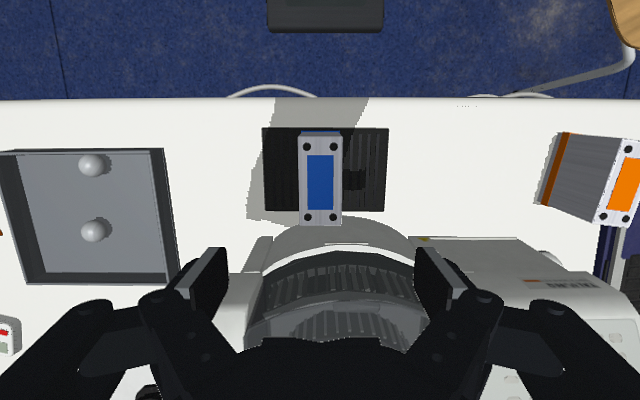

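The jar stands upright at (0.488, -0.016), 5 mm from the mat centre. The balls haven't moved since the previous picture, and the orange jar is where it was.

```bash
python3 -c "
from bench import workorder
print(workorder.finish_job())"
```

```text
the job is handed in; nothing more can be done
None
```

The job is handed in, at 16.2 s of the 48 s allowed. I gripped the blue jar at 60 N, lifted it slowly and rocked it once, 30° each way, over the middle of the tray. Both balls fell into the tray. I then stood the jar mouth down on the mat and backed the hand off.

**Last checks:**
- **Jar:** the wrist view puts it at (0.488, -0.016) m, about 5 mm from the mat's middle. It looks upright in both the wrist and side views.
- **Balls:** both lie in the tray, and one had not moved between the last two side pictures; I did not measure the other.
- **Orange jar:** it looks unmoved in the side views. I did not measure its position again at the end.
- **Hand:** it is clear of everything, with the wrist force back near zero.

**Disagreement:** the weight drop read 2.5 to 3 N (from 4.6 N to between 1.6 and 2.1 N), against the 2.2 N expected for two balls. The force reading is only steady to about 0.5 N, so I relied on the pictures for both balls being out. My automatic check of the jar's position in the side view found nothing, so the measured jar position rests on the wrist camera alone.

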